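Dock a sample carrier on its presence switch

TASK

Take the sample carrier from its rubber mat and load it in the spectrometer's loading dock: its far edge goes in under the two dark keeper lips and pushes the red presence-switch lever back, until its near edge drops in behind the yellow sill. Push gently and feel for the stops rather than ramming them, leave the carrier lying flat on the bay floor with the lever held back, let go and draw clear, and do not disturb the spare steel cups and the bottle.

Things in the scene. Friction and masses are not known exactly. Their poses are not given: they have to be found in the camera images.
- carrier_center (a point): Sample carrier, loose, 0.4 to 0.7 kg: aluminium plate 120 (x) x 150 (y) x 14 mm with four fixed steel sample holders, 36 mm in diameter, tops 36 mm above its underside, at x +-25, y +-50 mm; blue handle in its middle (see carrier_handle). Point: its centre, 27 mm above the underside; z up. Same both ways round: either 150 mm edge may go in first. It starts on the rubber mat.
- carrier_handle (a point): Middle of the blue handle bar on the carrier, 41 mm above the carrier's underside; same axes. The bar is 20 mm thick along x, 60 mm long along y, from 28 to 54 mm above the underside. Grip it from above with the fingers closing along x; the plate on both sides of it is free for the fingers.
- dock: Loading dock, fixed, 245 x 184 mm. x points inwards, the push direction, away from the robot; y left, z up; origin on the table. White bay floor 10 mm above it. Aluminium side guides: faces at y +-78 mm, x -60 to 93 mm, 30 mm high over the floor, with flared tops to 48 mm. Blue housing from x = 93 to 153 mm, 44 mm high over the table. Sill, lips, stops and lever sit on an adjustable insert (see dock_seat).
- dock_seat (a point): Bay floor point 10 mm above the dock's origin, same axes. The insert (yellow sill, black lips and stops, red lever) is clamped anywhere from 15 mm nearer to 15 mm further in (dock x) than nominal; no reading tells where: find it by touch. At nominal a loaded carrier's underside is centred here when touching the sill; the stops leave it 3 mm of play. Other x values given are nominal.
- lever (a joint): Angle of the red presence-switch lever, rad: 0 free, grows as it is pushed inwards; 0.29 when the carrier touches the sill, 0.37 at the stops. Spring: about 2 N at first, 3 to 4 N when loaded. 42 mm long, on an upright pin in front of the housing, with an orange roller 10 mm wide, 2 to 26 mm above the bay floor, its near face at x = 48 mm at rest, in the way of the carrier's far edge.
- mat: Fixed black rubber mat 160 x 190 x 4 mm on which the carrier starts; origin centre of the underside.
- cup_a_center (a point): A spare steel sample cup, 36 mm diameter, 34 mm tall, a bystander; its centre.
- cup_b_center (a point): Another spare steel sample cup, same size, a bystander; its centre.
- bottle_center (a point): A small bottle, 48 mm diameter, 100 mm tall, a bystander; its centre.
- bay_mid (a point): Middle of the bay, 15 mm above the bay floor, same axes as the dock. The sill, 9 mm high and 8 mm thick, has its inner face at x = -60 mm. The lips, |y| over 52 mm, reach in from x = 50 mm, underside 30, top 36 mm above the floor. So the carrier cannot go straight down: lower it level, underside about 12 mm above the floor, some 30 mm short of the nominal seat, then slide it in.
- dock_far (a point): Point on the bay floor at x = 63 mm, y = 0: between the nominal faces of the two rigid black stops (|y| 53 to 77 mm, under the lips). Push the carrier in, above the sill, past the lever's spring until both stops are felt (8 to 15 N; over 25 N is ramming), ease off about 1 mm and lower it: it drops behind the sill, and the lever's spring keeps it there.
Mind the look-alikes: they are no part of the job. What is shaped like the part that bears carrier_center but green or turquoise is not meant.

How it is judged:
On the way, in this order (a step that is already met when the one before it is completed fails the run):
1. the carrier is lifted off its mat in the gripper (height (world z) of carrier_center above 0.05 m and contact force between the fingers and carrier above 1 N), for 0.2 s.
2. the carrier, still held, has pushed the lever back (value of joint lever above 0.25 rad and horizontal distance between carrier_center and dock_seat below 0.027 m and contact force between the fingers and carrier above 1 N), for 0.1 s.
At the end, for the whole second after the job is handed in: The carrier is released and at rest, lying flat (within 0.03 rad) on the bay floor behind the sill (near edge inside it, centre within 22 mm of dock_seat in plan, within 2.5 mm in height, square within 0.06 rad), and its far edge holds the presence lever pushed back by at least 0.25 rad (value of joint lever above 0.25 rad and horizontal distance between carrier_center and dock_seat below 0.022 m and z of carrier_center in the frame of dock_seat below 0.0295 m and angle between carrier_center's own z axis and vertical below 0.03 rad and angle between the x axis of carrier_center and the x axis of dock_seat, either way round below 0.06 rad and linear speed of carrier below 0.01 m/s); the robot touches nothing.
It fails at once if the carrier is rammed against the insert (sill, lips, stops, lever) with over 25 N (contact force between carrier and insert above 25 N).
It fails at once if a spare cup or the bottle is moved by more than 20 mm (distance of any of cup_a_center, cup_b_center, bottle_center from where it was at the start of the episode above 0.02 m).
It fails at once if the carrier is dropped on the dock (impact over 150 N) (contact force between carrier and dock above 150 N).
It also fails if it takes over 70 s, if anything falls off the work surface, if the arm or the gripper's body presses on something with over 40 N, if the wrist force passes 120 N, or if a joint passes its speed limit or range.

ROBOT

A 6-joint arm with a two-finger parallel gripper is mounted at the origin on the work surface. World frame = base frame: x ahead of the robot, y to its left, z up, the work surface at z = 0. Lengths are in m, angles in rad, forces in N, time in s.
With the tool pointing down it reaches from about 0.25 to 0.775 m from the base axis. Payload 4 kg.
Tool frame: the origin (TCP) lies at the very end of the fingers, on their centre line; the grasp point (between the pads) lies 19 mm behind it; z points along the fingers, y is the line along which they close (so a half turn about z gives the same grasp; the last joint's range is limited). The gripper opens to 94 mm and grips with 3 to 60 N. Pads are 16 mm wide; open, the fingers measure 119 mm over their backs; the gripper's body (75 mm by 177 mm) begins 78 mm behind the grasp point.
Start: joints at [1.063, 0.087, 1.371, -0, 1.684, -0.103], TCP at [0.217, 0.506, 0.206] pointing down, gripper open.
Joint ranges: [-3.1, 3.1], [-0.76, 2.03], [0.27, 2.55], [-1.08, 4.22], [0.17, 2.65], [-2.57, 2.57]. Speed limits (rad/s): [2.79, 2.79, 3.14, 3.14, 3.14, 3.14].

INTERFACE

Orientations are given as a rotation vector (axis times angle).
In Python, from rig import r, viewer gives the robot as it stands. The module is installed in compiled form; this text tells all that it offers.
- The arm moves only by the tool arm_command, never from a script. Its argument "steps" is a list of rows, each an object with "linear": the shift along the world's x, y, z in mm, a list of three; "yaw": the turn about the world's z in degrees. In form: [{"linear": [dx, dy, dz], "yaw": yaw}, ...]. A call has 1 to 8 rows; each row shifts and turns the commanded pose from where the row before left it; what a row does not reach is not made up. A row lasts 1/10 s, in which the tool goes at most 50 mm and 8.59 degrees, less where a joint would pass 70% of its speed; a pose out of reach is approached as far as the arm can. A call with a gripper value outside its range is refused whole. "hand" is the closure, from 0 (fully open) to 1 (shut), set as the call begins (left out, the last holds). The fingers move at their own pace and stop on an object; the grip force is fixed at half the most. Time passes only in rows, so rows that do not move let the fingers close. It gives the time, the measured TCP pose, the force, the opening and the grip force at its end, in the units of the state.
- r.sense(): the state, without advancing time (a new reading comes with each control period).
- viewer.capture(name): name is "scene" or "top" or "wrist"; returns a dict with "pixels" (400x640x3 uint8, blue, green, red), "K" (3x3 intrinsics, pixels), "origin" and "orientation" of the camera in the world; the wrist camera has in their place "mount" (4x4, takes a point from camera to tool coordinates, whose origin is the TCP and whose axes are the flange's). Camera axes: x right, y down, z forward; pixel columns grow to the right and rows downward; lengths in m; the calibration is good to about 2 mm. A picture is of the moment at which its call begins: read the wrist's pose just before it. There is no depth.
- r.job_done(): hands the job in; it is judged then, once.
The state is a dict: "time_s": time; "q": joint angles; "dq": joint speeds; "joint_efforts": joint torques, N m; "position": TCP position; "tcp_rot": TCP orientation; "contact_force": force on the tool from outside, world axes, zero at the start; "moment": the same for the moment, N m; "finger_gap": finger opening in m; "grip_force": force on a finger pad.
Only numpy, scipy, OpenCV 4.12 (cv2) and the standard library are available. Lean on these libraries where they do the work, as an engineer would, in place of code of your own. Each camera call takes 0.05 s, during which the arm holds its last target. There are 200 camera calls.

## Working session

There is one attempt and no reset: what is moved stays moved. The work goes in short steps, Python scripts to look and compute and a tool call to move; the robot and the scene stay as the last step left them, time stands still between calls to the robot, and variables do not carry over. Pictures are saved under pics/ and viewed, at most 10 in all, crops included, and the job is handed in when it is done.

Besides the shell and the picture viewer there is one more tool, called in YAML: its name, and indented under it one key for each argument. arm_command: Moves the arm, as the interface text tells. Its arguments: {"type":"object","properties":{"steps":{"type":"array"},"hand":{"type":"number"}},"required":["steps"]}

```bash
mkdir -p pics; ls
python3 - <<'E'
from rig import r, viewer
import cv2,numpy as np,pickle
s=r.sense(); print(s['time_s'],s['position'],s['tcp_rot'],s['contact_force'],s['finger_gap'])
for n in ['top','scene']:
    c=viewer.capture(n); pickle.dump(c,open(n+'.pkl','wb')); cv2.imwrite(f'pics/{n}0.png',c['pixels']); print(n,np.array(c['K']).tolist(),c['origin'],np.array(c['orientation']).tolist())
E
```

```text
pics
0.0 [0.21633552 0.50506269 0.20429674] [-0.63137164 -3.07681195  0.00335207] [0.42479539 0.45869644 0.29424006] 0.0942221433455873
top [[516.3487208052182, 0.0, 305.80428967171594], [0.0, 516.3487208052182, 200.95108720033875], [0.0, 0.0, 1.0]] [0.41501539 0.00599098 1.14957616] [-2.2058196695153836, 2.2009857610425616, -0.10736853770091817]
scene [[447.97288848925393, 0.0, 321.16856521134594], [0.0, 447.97288848925393, 202.7488881477177], [0.0, 0.0, 1.0]] [0.91623494 0.60281544 0.63744477] [-0.8310497806958502, -2.4541575763891346, 1.2485002332581991]
```

View pics/top0.png

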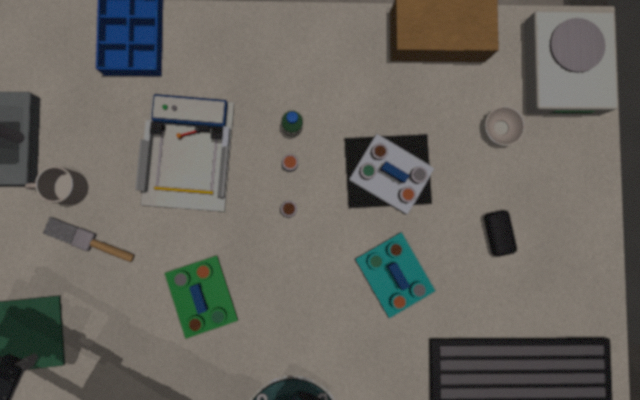

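View pics/scene0.png

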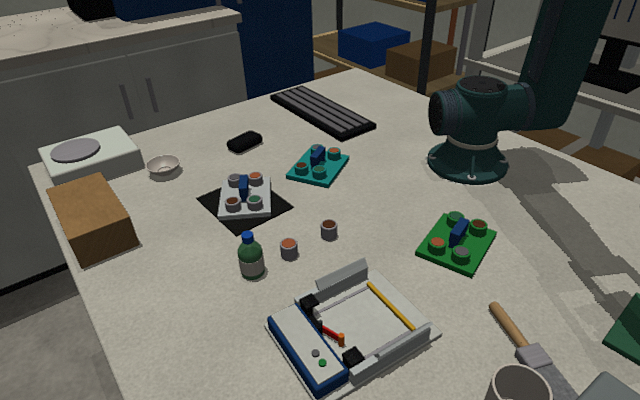

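The top view shows three carrier shapes. The aluminium one on the black mat is at about (392,173), the turquoise one at (396,275) and the green one at (201,297). The aluminium one on the mat fits the description. The dock is at about (187,155) with its sill at row 190, the housing at row 108, and the cups and bottle at (289,162), (288,208) and (291,123). I'll measure these and confirm in a crop.

```bash
cat > h.py <<'E'
import cv2,numpy as np,pickle
from scipy.spatial.transform import Rotation as R
def ray(c,px,z):
    d=np.linalg.inv(c['K'])@np.array([px[0],px[1],1.]); Rm=np.array(c['orientation'])
    Rm=R.from_rotvec(Rm).as_matrix() if Rm.shape==(3,) else Rm
    d=Rm@d; o=np.array(c['origin']); return o+d*(z-o[2])/d[2]
def blob(c,lo,hi,box,z,show=True):
    x0,y0,x1,y1=box; hsv=cv2.cvtColor(c['pixels'][y0:y1,x0:x1],cv2.COLOR_BGR2HSV)
    m=cv2.inRange(hsv,lo,hi); cs,_=cv2.findContours(m,cv2.RETR_EXTERNAL,cv2.CHAIN_APPROX_NONE)
    k=max(cs,key=cv2.contourArea); b=cv2.boxPoints(cv2.minAreaRect(k))+[x0,y0]
    w=np.array([ray(c,p,z) for p in b]); e=[w[1]-w[0],w[2]-w[1]]; e.sort(key=np.linalg.norm)
    return b.mean(0),w.mean(0),[np.linalg.norm(v) for v in e],np.degrees(np.arctan2(e[1][1],e[1][0])),w
E
python3 - <<'E'
from h import *
np.set_printoptions(precision=4,suppress=True)
c=pickle.load(open('top.pkl','rb'))
for n,lo,hi,box,z in [('handle',(100,100,40),(125,255,255),(375,155,415,190),.058),('plate',(0,0,110),(180,70,255),(348,137,432,212),.018),
 ('sill',(18,90,90),(35,255,255),(145,175,225,205),.019),('housing',(100,100,30),(125,255,255),(145,90,235,130),.030),('mat',(0,0,0),(180,255,40),(335,125,440,215),.004),('lever',(0,120,60),(10,255,255),(165,120,215,145),.03)]:
    p,w,s,a,cor=blob(c,lo,hi,box,z); print(n,p,w[:2],s,a)
    if n in('housing','sill'): print(cor[:,:2])
for p,z in [((289,162),.034),((288,208),.034),((291,120),.1),((146,208),.005),((225,212),.005)]: print(p,ray(c,p,z)[:2])
im=c['pixels']; a=cv2.resize(im[130:215,340:440],None,fx=4,fy=4,interpolation=2); b=cv2.resize(im[85:215,130:240],None,fx=3.6,fy=3.6,interpolation=2)
H=max(a.shape[0],b.shape[0]); a=cv2.copyMakeBorder(a,0,H-a.shape[0],0,0,0); b=cv2.copyMakeBorder(b,0,H-b.shape[0],0,0,0)
cv2.imwrite('pics/crop1.png',np.hstack([a,b])[:, :800])
E
```

```text
handle [394.6029 172.1618] [ 0.549  -0.2189] [np.float64(0.019323083410779467), np.float64(0.057595469925090674)] -120.90293618194116
plate [391. 174.] [ 0.5501 -0.2193] [np.float64(0.16539712242552201), np.float64(0.1792283117660324)] -89.58411664500274
sill [183.0066 189.9189] [0.5124 0.2378] [np.float64(0.0074637711462851265), np.float64(0.12645716280255517)] -94.48131976651294
[[0.5136 0.3011]
 [0.5211 0.3006]
 [0.5112 0.1746]
 [0.5037 0.1751]]
housing [191.0629 121.2765] [0.6618 0.2205] [np.float64(0.04387085202455986), np.float64(0.16144287550197356)] -79.17878680588142
[[0.6681 0.3039]
 [0.6984 0.1453]
 [0.6553 0.1373]
 [0.6253 0.2955]]
mat [407.1923 148.9615] [ 0.6084 -0.2591] [np.float64(0.05968108850964739), np.float64(0.08872442969669743)] -86.39223670559778
lever [188.15 132.95] [0.636  0.2266] [np.float64(0.0069696331806248756), np.float64(0.03484780787488829)] -70.77057709491976
(289, 162) [0.573 0.007]
(288, 208) [0.4728 0.0088]
(291, 120) [0.6507 0.0031]
(146, 208) [0.4734 0.3209]
(225, 212) [0.4651 0.1479]
```

View pics/crop1.png

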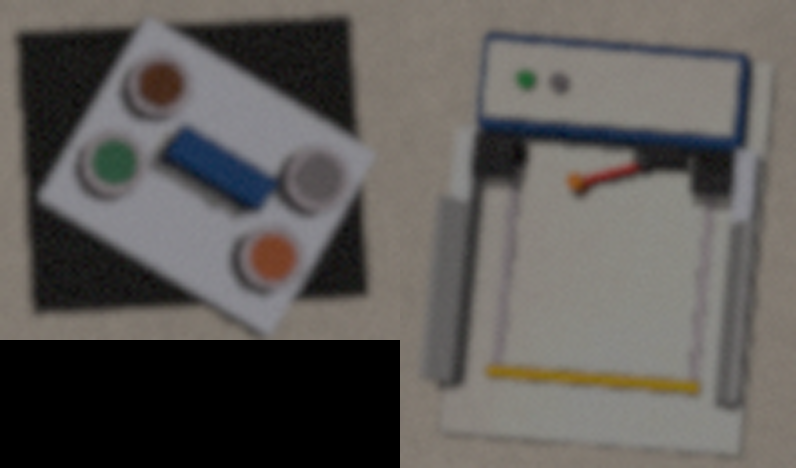

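The left crop shows the aluminium carrier on the black mat, with its handle running down and to the right. This is the one meant. The right crop shows the dock, turned about -4.5°, with the sill at the bottom and the lever in front of the housing. Next I move above the carrier.

arm_command:
  steps:
    - {"linear": [18.5, -40.2, 0], "yaw": -5.45}
    - {"linear": [18.5, -40.2, 0], "yaw": -5.45}
    - {"linear": [18.5, -40.2, 0], "yaw": -5.45}
    - {"linear": [18.5, -40.2, 0], "yaw": -5.45}
    - {"linear": [18.5, -40.2, 0], "yaw": -5.45}
    - {"linear": [18.5, -40.2, 0], "yaw": -5.45}
    - {"linear": [18.5, -40.2, 0], "yaw": -5.45}
    - {"linear": [18.5, -40.2, 0], "yaw": -5.45}
  hand: 0

```text
time_s: 0.9
position: [0.3647, 0.1822, 0.2051]
tcp_rot: [-1.734, -2.62, 0.0]
contact_force: [-0.2, -0.9, 0.8]
finger_gap: 0.0942
grip_force: 0.0
```

arm_command:
  steps:
    - {"linear": [18.5, -40.2, 0], "yaw": -5.45}
    - {"linear": [18.5, -40.2, 0], "yaw": -5.45}
    - {"linear": [18.5, -40.2, 0], "yaw": -5.45}
    - {"linear": [18.5, -40.2, 0], "yaw": -5.45}
    - {"linear": [18.5, -40.2, 0], "yaw": -5.45}
    - {"linear": [18.5, -40.2, 0], "yaw": -5.45}
    - {"linear": [18.5, -40.2, 0], "yaw": -5.45}
    - {"linear": [18.5, -40.2, 0], "yaw": -5.45}

```text
time_s: 1.7
position: [0.5128, -0.1394, 0.2049]
tcp_rot: [-2.583, -1.787, 0.0]
contact_force: [0.3, -0.1, 0.1]
finger_gap: 0.0938
grip_force: 0.0
```

arm_command:
  steps:
    - {"linear": [18, -40, 0], "yaw": -5.45}
    - {"linear": [18, -40, 0], "yaw": -5.45}
    - {"linear": [0, 0, 0], "yaw": 0}
    - {"linear": [0, 0, 0], "yaw": 0}
    - {"linear": [0, 0, 0], "yaw": 0}

```text
time_s: 2.2
position: [0.5482, -0.2166, 0.2053]
tcp_rot: [-2.736, -1.541, 0.0]
contact_force: [0.8, 0.7, -0.3]
finger_gap: 0.0941
grip_force: 0.0
```

```bash
cat >> h.py <<'E'
def wrist(r,viewer,name):
    s=r.sense(); c=viewer.capture('wrist'); T=np.eye(4); T[:3,:3]=R.from_rotvec(s['tcp_rot']).as_matrix(); T[:3,3]=s['position']
    W=T@np.array(c['mount']); c['origin']=W[:3,3]; c['orientation']=W[:3,:3]
    pickle.dump(c,open(name+'.pkl','wb')); cv2.imwrite(f'pics/{name}.png',c['pixels']); return s,c
def yawy(s): y=R.from_rotvec(s['tcp_rot']).as_matrix()[:,1]; return np.degrees(np.arctan2(y[1],y[0]))
E
python3 - <<'E'
from h import *; from rig import r,viewer
np.set_printoptions(precision=4,suppress=True)
s,c=wrist(r,viewer,'w1'); print(s['time_s'],s['position'],yawy(s),R.from_rotvec(s['tcp_rot']).as_matrix()[:,2],s['contact_force'],np.array(c['mount']).round(3).tolist())
p,w,sz,a,cor=blob(c,(100,100,40),(125,255,255),(0,0,640,400),.058); print(p,w,sz,a)
E
```

```text
2.2 [ 0.5482 -0.2166  0.2053] -31.216364803093686 [-0.0005  0.0008 -1.    ] [ 0.7683  0.7129 -0.2543] [[-0.001, -0.971, -0.238, 0.069], [1.0, -0.001, 0.0, 0.001], [-0.0, -0.238, 0.971, -0.179], [0.0, 0.0, 0.0, 1.0]]
[324.5 191.5] [ 0.5518 -0.2187  0.058 ] [np.float64(0.017524953730351425), np.float64(0.05971428942384464)] -120.75617591220912
```

View pics/w1.png

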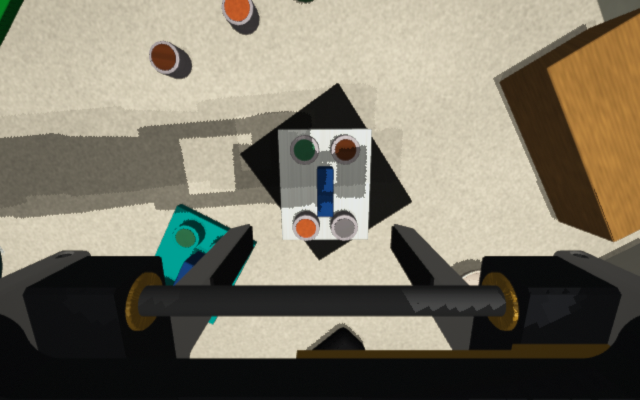

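The wrist view shows the carrier square to the gripper with its handle at (324,191), agreeing with the top view to 3 mm. Next I descend and grip.

arm_command:
  steps:
    - {"linear": [2.3, -2.2, -35], "yaw": 0.3}
    - {"linear": [0, 0, -40], "yaw": 0}
    - {"linear": [0, 0, -40], "yaw": 0}
    - {"linear": [0, 0, -35], "yaw": 0}
    - {"linear": [0, 0, -20], "yaw": 0}
    - {"linear": [0, 0, -9], "yaw": 0}
    - {"linear": [0, 0, 0], "yaw": 0}

```text
time_s: 2.95
position: [0.5502, -0.2185, 0.0258]
tcp_rot: [-2.732, -1.548, 0.001]
contact_force: [-0.2, -0.1, -0.2]
finger_gap: 0.0943
grip_force: 0.0
```

arm_command:
  steps:
    - {"linear": [0, 0, 0], "yaw": 0}
    - {"linear": [0, 0, 0], "yaw": 0}
    - {"linear": [0, 0, 0], "yaw": 0}
    - {"linear": [0, 0, 0], "yaw": 0}
    - {"linear": [0, 0, 0], "yaw": 0}
    - {"linear": [0, 0, 0], "yaw": 0}
    - {"linear": [0, 0, 0], "yaw": 0}
    - {"linear": [0, 0, 0], "yaw": 0}
  hand: 1

```text
time_s: 3.75
position: [0.5509, -0.2199, 0.0264]
tcp_rot: [-2.734, -1.547, 0.0]
contact_force: [-0.3, 0.1, 0.3]
finger_gap: 0.0334
grip_force: 0.0
```

arm_command:
  steps:
    - {"linear": [0, 0, 0], "yaw": 0}
    - {"linear": [0, 0, 0], "yaw": 0}
    - {"linear": [0, 0, 0], "yaw": 0}
    - {"linear": [0, 0, 0], "yaw": 0}
    - {"linear": [0, 0, 0], "yaw": 0}

```text
time_s: 4.25
position: [0.5508, -0.2198, 0.0264]
tcp_rot: [-2.734, -1.547, 0.0]
contact_force: [0.2, 0.0, -0.2]
finger_gap: 0.0198
grip_force: 30.0
```

arm_command:
  steps:
    - {"linear": [0, 0, 5], "yaw": 0}
    - {"linear": [0, 0, 15], "yaw": 0}
    - {"linear": [0, 0, 30], "yaw": 0}
    - {"linear": [0, 0, 40], "yaw": 0}
    - {"linear": [0, 0, 40], "yaw": 0}
    - {"linear": [0, 0, 30], "yaw": 0}
    - {"linear": [0, 0, 0], "yaw": 0}
    - {"linear": [0, 0, 0], "yaw": 0}

```text
time_s: 5.05
position: [0.5508, -0.2198, 0.1864]
tcp_rot: [2.734, 1.547, 0.0]
contact_force: [-0.1, -0.1, -6.3]
finger_gap: 0.0197
grip_force: 30.0
```

Run:
```python
from h import *; from rig import r,viewer
np.set_printoptions(precision=4,suppress=True)
s,c=wrist(r,viewer,'w2'); print(s['time_s'],s['position'],yawy(s),s['contact_force'],s['moment'],s['finger_gap'],s['grip_force'])
```

```text
5.05 [ 0.5508 -0.2198  0.1864] -30.990032662432792 [-0.09   -0.0679 -6.3213] [-0.0401  0.1397 -0.0054] 0.01974876499530815 29.998096525669098
```

View pics/w2.png

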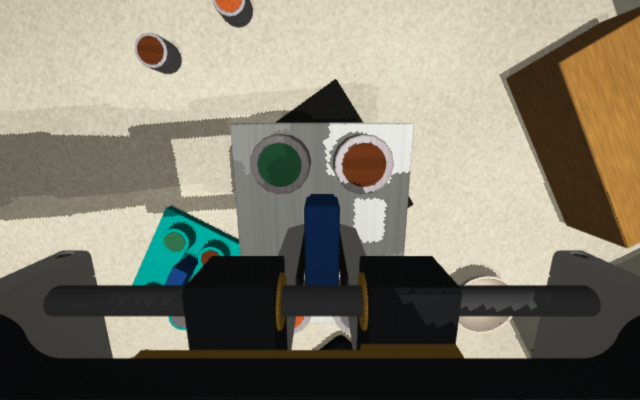

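The carrier is held by its handle: edge at row 123, spanning columns 232 to 414, square in the gripper. Next I work out its offset in the hand and the dock's pose.

Run:
```python
from h import *
np.set_printoptions(precision=4,suppress=True)
c=pickle.load(open('w2.pkl','rb')); t=np.array([.5508,-.2198]); a=np.radians(-31); ex=np.array([np.cos(a),np.sin(a)]); ey=np.array([-ex[1],ex[0]])
for p in [(232,124),(413,124),(235,240),(405,250)]:
    d=ray(c,p,.178)[:2]-t; print(p,d@ex,d@ey)
c=pickle.load(open('top.pkl','rb'))
L=[ray(c,p,.044)[:2] for p in [(153.6,94.7),(227.2,100.3),(152.4,119.5),(225.2,125)]]; print(np.array(L))
for i,j in [(0,1),(2,3)]: v=L[i]-L[j]; print(np.linalg.norm(v),np.degrees(np.arctan2(v[1],v[0])))
g=cv2.resize(c['pixels'][85:215,130:240],None,fx=5,fy=4.5*1.0,interpolation=2)
```

```text
(232, 124) -0.05726009416752165 0.07432830153474194
(413, 124) 0.05993015594154665 0.07425077165817817
(235, 240) -0.06128605277847835 -0.005711542641742851
(405, 250) 0.060940101898128096 -0.013524514026784775
[[0.716  0.2992]
 [0.7052 0.1411]
 [0.6618 0.3006]
 [0.6511 0.1448]]
0.15844224779099642 86.11434749973978
0.15620800862502565 86.06933011116888
```

arm_command:
  steps:
    - {"linear": [1, 20, 23], "yaw": 3.4}
    - {"linear": [1, 30, 23], "yaw": 3.4}
    - {"linear": [1, 35, 23], "yaw": 3.4}
    - {"linear": [1, 35, 23], "yaw": 3.4}
    - {"linear": [1, 35, 23], "yaw": 3.4}
    - {"linear": [1, 35, 23], "yaw": 3.4}
    - {"linear": [1, 30, 23], "yaw": 3.4}
    - {"linear": [1, 20, 23], "yaw": 3.2}

```text
time_s: 5.9
position: [0.5582, 0.0225, 0.3677]
tcp_rot: [-2.289, -2.144, 0.006]
contact_force: [-0.6, 0.1, -5.6]
finger_gap: 0.0195
grip_force: 30.0
```

arm_command:
  steps:
    - {"linear": [0, 0, 0], "yaw": 0}
    - {"linear": [0, 0, 0], "yaw": 0}
    - {"linear": [0, 0, 0], "yaw": 0}
    - {"linear": [0, 0, 0], "yaw": 0}

```text
time_s: 6.3
position: [0.5585, 0.0192, 0.3679]
tcp_rot: [-2.297, -2.138, 0.005]
contact_force: [-0.4, -0.1, -5.2]
finger_gap: 0.0202
grip_force: 30.0
```

Run:
```python
from h import *; from rig import r,viewer
np.set_printoptions(precision=4,suppress=True)
s,c=wrist(r,viewer,'w3'); print(s['time_s'],s['position'],yawy(s),s['contact_force'],s['moment'],s['finger_gap'],s['grip_force'])
cv2.imwrite('pics/w3c.png',cv2.resize(c['pixels'][0:200,120:480],None,fx=2.2,fy=2.2,interpolation=2))
```

```text
6.3 [0.5585 0.0192 0.3679] -4.099248956889388 [-0.3958 -0.1281 -5.201 ] [-0.0459  0.088  -0.0051] 0.020168810999826675 29.998654425144196
```

View pics/w3c.png

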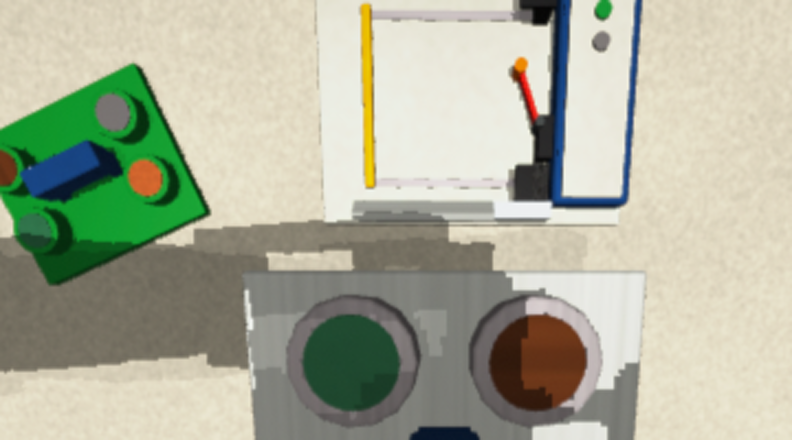

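The crop shows the dock: sill from (365,4) to (370,187), base near-right corner (325,222), base far-right corner (617,222), the right guide along rows 202 to 220, and housing corners (553,203) and (626,203).

Run:
```python
from h import *
np.set_printoptions(precision=4,suppress=True)
c=pickle.load(open('w3.pkl','rb'))
f=lambda p,z: ray(c,(120+p[0]/2.2,p[1]/2.2),z)[:2]
p,w,s,a,cor=blob(c,(18,120,90),(35,255,255),(270,0,300,95),.019); print('sill',p,w,s,a); print(cor[:,:2])
for n,q,z in [('base near R',(325,222),.01),('base far R',(617,224),.01),('base near top',(317,0),.01),('hous near R',(553,203),.044),('hous far R',(626,205),.044),('hous near top',(570,0),.044),('lipR near low',(513,198),.046),('lipR near in',(516,164),.046),('guide topouter near',(353,219),.058),('guide far',(493,219),.058),('guide inner',(353,202),.058),('guide inner',(493,202),.058),('roller',(520,64),.036)]: print(n,f(q,z))
```

```text
sill [286.7618  42.9938] [0.5138 0.2381 0.019 ] [np.float64(0.007815313463953302), np.float64(0.12688862272014043)] -94.22854152293606
[[0.5147 0.3016]
 [0.5225 0.3012]
 [0.5131 0.1747]
 [0.5048 0.1751]]
base near R [0.4688 0.1505]
base far R [0.7094 0.1314]
base near top [0.4817 0.3106]
hous near R [0.6514 0.1475]
hous far R [0.7072 0.1419]
hous near top [0.6676 0.2831]
lipR near low [0.6207 0.153 ]
lipR near in [0.624  0.1769]
guide topouter near [0.4986 0.1454]
guide far [0.6037 0.1378]
guide inner [0.4999 0.1574]
guide inner [0.6043 0.1498]
roller [0.6312 0.2473]
```

The dock yaw is about -4.4° and the insert is offset about +12 mm. The seat is near (0.577, 0.233) in world, with the entry point 30 mm short of it. Next I move above the entry.

arm_command:
  steps:
    - {"linear": [-1.4, 20, -20], "yaw": 0}
    - {"linear": [-1.4, 30, -30], "yaw": 0}
    - {"linear": [-1.4, 35, -30], "yaw": 0}
    - {"linear": [-1.4, 35, -30], "yaw": 0}
    - {"linear": [-1.4, 35, -30], "yaw": 0}
    - {"linear": [-1.4, 30, -30], "yaw": 0}
    - {"linear": [-1.5, 20, -30], "yaw": 0}
    - {"linear": [-1.5, 12, -30], "yaw": -0.25}

```text
time_s: 7.15
position: [0.5468, 0.2382, 0.1383]
tcp_rot: [-2.301, -2.138, 0.001]
contact_force: [-0.1, -0.1, -5.4]
finger_gap: 0.0197
grip_force: 30.0
```

arm_command:
  steps:
    - {"linear": [0, 0, -15], "yaw": 0}
    - {"linear": [0, 0, -10], "yaw": 0}
    - {"linear": [0, 0, 0], "yaw": 0}
    - {"linear": [0, 0, 0], "yaw": 0}
    - {"linear": [0, 0, 0], "yaw": 0}
    - {"linear": [0, 0, 0], "yaw": 0}

```text
time_s: 7.75
position: [0.5486, 0.237, 0.1174]
tcp_rot: [2.302, 2.136, 0.005]
contact_force: [0.1, -0.2, -5.5]
finger_gap: 0.0201
grip_force: 30.0
```

Run:
```python
from h import *; from rig import r,viewer
s=r.sense(); print(s['position'],yawy(s),s['contact_force'])
c=viewer.capture('top'); pickle.dump(c,open('top2.pkl','wb'))
s2=viewer.capture('scene')['pixels'][230:400,220:460]
cv2.imwrite('pics/s2.png',cv2.resize(s2,None,fx=3.3,fy=3.3,interpolation=2))
```

```text
[0.54861987 0.23700383 0.11740952] -4.288784095610888 [ 0.11170633 -0.21760811 -5.5235708 ]
```

View pics/s2.png

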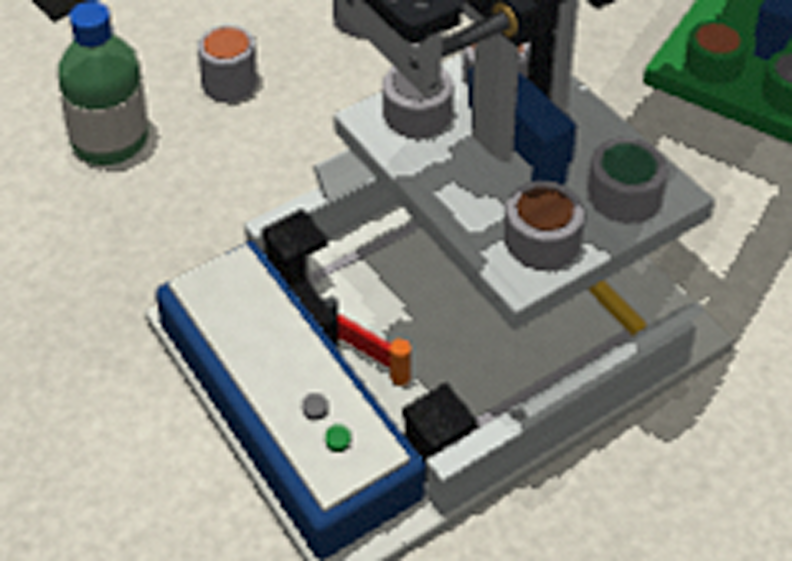

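The carrier hovers level over the bay, between the guides and short of the lips. Next I lower it, gently.

arm_command:
  steps:
    - {"linear": [-1.5, -0.9, -20], "yaw": -0.1}
    - {"linear": [0, 0, -15], "yaw": 0}
    - {"linear": [0, 0, -6], "yaw": 0}
    - {"linear": [0, 0, -5], "yaw": 0}
    - {"linear": [0, 0, -4], "yaw": 0}
    - {"linear": [0, 0, -3], "yaw": 0}
    - {"linear": [0, 0, 0], "yaw": 0}
    - {"linear": [0, 0, 0], "yaw": 0}

```text
time_s: 8.65
position: [0.5463, 0.2364, 0.0629]
tcp_rot: [2.304, 2.135, 0.001]
contact_force: [0.1, 0.1, -5.3]
finger_gap: 0.0198
grip_force: 30.0
```

arm_command:
  steps:
    - {"linear": [0, 0, -3], "yaw": 0}
    - {"linear": [0, 0, -3], "yaw": 0}
    - {"linear": [0, 0, -3], "yaw": 0}
    - {"linear": [0, 0, -3], "yaw": 0}
    - {"linear": [0, 0, 0], "yaw": 0}
    - {"linear": [0, 0, 0], "yaw": 0}

```text
time_s: 9.25
position: [0.5459, 0.2362, 0.0503]
tcp_rot: [-2.304, -2.136, 0.0]
contact_force: [0.5, -0.1, -5.1]
finger_gap: 0.0195
grip_force: 30.0
```

arm_command:
  steps:
    - {"linear": [0, 0, -2], "yaw": 0}
    - {"linear": [0, 0, -2], "yaw": 0}
    - {"linear": [0, 0, -1.5], "yaw": 0}
    - {"linear": [0, 0, 0], "yaw": 0}
    - {"linear": [0, 0, 0], "yaw": 0}

```text
time_s: 9.75
position: [0.546, 0.2363, 0.0449]
tcp_rot: [2.304, 2.136, -0.0]
contact_force: [0.2, 0.1, -5.3]
finger_gap: 0.0194
grip_force: 30.0
```

arm_command:
  steps:
    - {"linear": [3, -0.23, 0], "yaw": 0}
    - {"linear": [3, -0.23, 0], "yaw": 0}
    - {"linear": [3, -0.23, 0], "yaw": 0}
    - {"linear": [0, 0, 0], "yaw": 0}
    - {"linear": [0, 0, 0], "yaw": 0}

```text
time_s: 10.25
position: [0.5551, 0.2355, 0.045]
tcp_rot: [-2.304, -2.135, 0.0]
contact_force: [0.4, -0.6, -5.5]
finger_gap: 0.0199
grip_force: 30.0
```

arm_command:
  steps:
    - {"linear": [3, -0.23, 0], "yaw": 0}
    - {"linear": [3, -0.23, 0], "yaw": 0}
    - {"linear": [2, -0.15, 0], "yaw": 0}
    - {"linear": [0, 0, 0], "yaw": 0}
    - {"linear": [0, 0, 0], "yaw": 0}

```text
time_s: 10.75
position: [0.563, 0.2349, 0.0449]
tcp_rot: [-2.304, -2.136, 0.0]
contact_force: [-0.7, -0.3, -4.8]
finger_gap: 0.0199
grip_force: 30.0
```

arm_command:
  steps:
    - {"linear": [2, -0.15, 0], "yaw": 0}
    - {"linear": [2, -0.15, 0], "yaw": 0}
    - {"linear": [0, 0, 0], "yaw": 0}
    - {"linear": [0, 0, 0], "yaw": 0}

```text
time_s: 11.15
position: [0.5664, 0.2351, 0.0448]
tcp_rot: [-2.303, -2.135, 0.001]
contact_force: [-3.4, 1.0, -4.6]
finger_gap: 0.0195
grip_force: 30.0
```

The lever is felt at about x = 0.565, as predicted. I continue slowly.

arm_command:
  steps:
    - {"linear": [1.5, -0.12, 0], "yaw": 0}
    - {"linear": [1.5, -0.12, 0], "yaw": 0}
    - {"linear": [1.5, -0.12, 0], "yaw": 0}
    - {"linear": [0, 0, 0], "yaw": 0}
    - {"linear": [0, 0, 0], "yaw": 0}

```text
time_s: 11.65
position: [0.5714, 0.2343, 0.0448]
tcp_rot: [-2.304, -2.135, 0.001]
contact_force: [-2.6, 1.4, -5.7]
finger_gap: 0.0196
grip_force: 30.0
```

arm_command:
  steps:
    - {"linear": [1, -0.08, 0], "yaw": 0}
    - {"linear": [1, -0.08, 0], "yaw": 0}
    - {"linear": [0, 0, 0], "yaw": 0}
    - {"linear": [0, 0, 0], "yaw": 0}

```text
time_s: 12.05
position: [0.5735, 0.2341, 0.045]
tcp_rot: [-2.304, -2.136, 0.0]
contact_force: [-3.1, 1.8, -6.4]
finger_gap: 0.0196
grip_force: 30.0
```

arm_command:
  steps:
    - {"linear": [1, -0.08, 0], "yaw": 0}
    - {"linear": [1, -0.08, 0], "yaw": 0}
    - {"linear": [0, 0, 0], "yaw": 0}
    - {"linear": [0, 0, 0], "yaw": 0}

```text
time_s: 12.45
position: [0.5755, 0.234, 0.045]
tcp_rot: [2.304, 2.136, 0.0]
contact_force: [-2.8, 2.3, -5.8]
finger_gap: 0.0196
grip_force: 30.0
```

arm_command:
  steps:
    - {"linear": [0.7, -0.05, 0], "yaw": 0}
    - {"linear": [0.7, -0.05, 0], "yaw": 0}
    - {"linear": [0, 0, 0], "yaw": 0}
    - {"linear": [0, 0, 0], "yaw": 0}

```text
time_s: 12.85
position: [0.577, 0.2339, 0.045]
tcp_rot: [2.304, 2.136, 0.0]
contact_force: [-2.4, 2.0, -5.2]
finger_gap: 0.0195
grip_force: 30.0
```

arm_command:
  steps:
    - {"linear": [0.7, -0.05, 0], "yaw": 0}
    - {"linear": [0, 0, 0], "yaw": 0}
    - {"linear": [0, 0, 0], "yaw": 0}

```text
time_s: 13.15
position: [0.5777, 0.2338, 0.045]
tcp_rot: [2.304, 2.136, 0.0]
contact_force: [-3.9, 2.1, -5.3]
finger_gap: 0.0197
grip_force: 30.0
```

arm_command:
  steps:
    - {"linear": [0.7, -0.05, 0], "yaw": 0}
    - {"linear": [0, 0, 0], "yaw": 0}
    - {"linear": [0, 0, 0], "yaw": 0}

```text
time_s: 13.45
position: [0.5784, 0.2338, 0.045]
tcp_rot: [2.304, 2.136, 0.0]
contact_force: [-3.2, 2.1, -5.0]
finger_gap: 0.0194
grip_force: 30.0
```

arm_command:
  steps:
    - {"linear": [0.6, -0.05, 0], "yaw": 0}
    - {"linear": [0, 0, 0], "yaw": 0}
    - {"linear": [0, 0, 0], "yaw": 0}

```text
time_s: 13.75
position: [0.579, 0.2338, 0.045]
tcp_rot: [2.304, 2.136, 0.0]
contact_force: [-2.6, 2.6, -5.1]
finger_gap: 0.0197
grip_force: 30.0
```

arm_command:
  steps:
    - {"linear": [0.6, -0.05, 0], "yaw": 0}
    - {"linear": [0, 0, 0], "yaw": 0}
    - {"linear": [0, 0, 0], "yaw": 0}

```text
time_s: 14.05
position: [0.5793, 0.2338, 0.0451]
tcp_rot: [-2.304, -2.135, 0.0]
contact_force: [-5.1, 2.8, -5.2]
finger_gap: 0.0197
grip_force: 30.0
```

arm_command:
  steps:
    - {"linear": [0.6, -0.05, 0], "yaw": 0}
    - {"linear": [0, 0, 0], "yaw": 0}
    - {"linear": [0, 0, 0], "yaw": 0}

```text
time_s: 14.35
position: [0.5794, 0.2339, 0.045]
tcp_rot: [-2.303, -2.135, 0.001]
contact_force: [-5.0, 2.1, -4.5]
finger_gap: 0.0196
grip_force: 30.0
```

arm_command:
  steps:
    - {"linear": [0.6, -0.05, 0], "yaw": 0}
    - {"linear": [0, 0, 0], "yaw": 0}
    - {"linear": [0, 0, 0], "yaw": 0}

```text
time_s: 14.65
position: [0.5795, 0.234, 0.0451]
tcp_rot: [-2.303, -2.134, 0.002]
contact_force: [-6.4, 2.9, -2.5]
finger_gap: 0.0196
grip_force: 30.0
```

arm_command:
  steps:
    - {"linear": [0.6, -0.05, 0], "yaw": 0}
    - {"linear": [0, 0, 0], "yaw": 0}
    - {"linear": [0, 0, 0], "yaw": 0}

```text
time_s: 14.95
position: [0.5795, 0.234, 0.0451]
tcp_rot: [-2.302, -2.134, 0.004]
contact_force: [-7.9, 2.6, -3.0]
finger_gap: 0.0199
grip_force: 30.0
```

Run:
```python
from h import *; from rig import r
s=r.sense(); print(s['position'],yawy(s),s['contact_force'],s['moment'])
```

```text
[0.57954707 0.23396133 0.0450953 ] -4.3495712143638645 [-7.8836099   2.6428683  -3.03583623] [ 0.51070865  1.57099875 -0.03644294]
```

The stops are felt at x = 0.5795, 15 mm past the lever's first touch, which matches the geometry. Next I ease off and lower.

arm_command:
  steps:
    - {"linear": [-1.5, 0.11, 0], "yaw": 0}
    - {"linear": [-1.7, 0.12, 0], "yaw": 0}
    - {"linear": [0, 0, 0], "yaw": 0}
    - {"linear": [0, 0, 0], "yaw": 0}

```text
time_s: 15.35
position: [0.5783, 0.2336, 0.045]
tcp_rot: [2.304, 2.135, 0.0]
contact_force: [-2.3, 1.6, -5.3]
finger_gap: 0.0197
grip_force: 30.0
```

arm_command:
  steps:
    - {"linear": [0, 0, -2], "yaw": 0}
    - {"linear": [0, 0, -2], "yaw": 0}
    - {"linear": [0, 0, -1], "yaw": 0}
    - {"linear": [0, 0, 0], "yaw": 0}
    - {"linear": [0, 0, 0], "yaw": 0}

```text
time_s: 15.85
position: [0.5781, 0.2333, 0.0398]
tcp_rot: [2.304, 2.135, -0.001]
contact_force: [-2.4, -0.0, -4.7]
finger_gap: 0.0199
grip_force: 30.0
```

arm_command:
  steps:
    - {"linear": [0, 0, -2], "yaw": 0}
    - {"linear": [0, 0, -2], "yaw": 0}
    - {"linear": [0, 0, -1.5], "yaw": 0}
    - {"linear": [0, 0, 0], "yaw": 0}
    - {"linear": [0, 0, 0], "yaw": 0}

```text
time_s: 16.35
position: [0.5778, 0.2337, 0.0341]
tcp_rot: [-2.304, -2.136, 0.001]
contact_force: [-2.4, 0.6, -5.6]
finger_gap: 0.0199
grip_force: 30.0
```

arm_command:
  steps:
    - {"linear": [0, 0, -0.8], "yaw": 0}
    - {"linear": [0, 0, -0.8], "yaw": 0}
    - {"linear": [0, 0, 0], "yaw": 0}
    - {"linear": [0, 0, 0], "yaw": 0}

```text
time_s: 16.75
position: [0.5782, 0.2338, 0.033]
tcp_rot: [2.304, 2.136, 0.0]
contact_force: [-2.9, 0.5, -4.5]
finger_gap: 0.0196
grip_force: 30.0
```

arm_command:
  steps:
    - {"linear": [0, 0, -0.6], "yaw": 0}
    - {"linear": [0, 0, -0.4], "yaw": 0}
    - {"linear": [0, 0, 0], "yaw": 0}
    - {"linear": [0, 0, 0], "yaw": 0}

```text
time_s: 17.15
position: [0.5783, 0.2338, 0.0324]
tcp_rot: [2.304, 2.135, 0.001]
contact_force: [-3.4, 0.5, -0.1]
finger_gap: 0.0199
grip_force: 30.0
```

arm_command:
  steps:
    - {"linear": [0, 0, -0.5], "yaw": 0}
    - {"linear": [0, 0, 0], "yaw": 0}
    - {"linear": [0, 0, 0], "yaw": 0}

```text
time_s: 17.45
position: [0.5783, 0.2338, 0.0324]
tcp_rot: [2.304, 2.135, 0.001]
contact_force: [-5.4, -0.2, 3.7]
finger_gap: 0.0198
grip_force: 30.0
```

The carrier is on the floor at z = 0.0324, as computed. Next I release.

arm_command:
  steps:
    - {"linear": [0, 0, 0.5], "yaw": 0}
    - {"linear": [0, 0, 0], "yaw": 0}
    - {"linear": [0, 0, 0], "yaw": 0}
    - {"linear": [0, 0, 0], "yaw": 0}
    - {"linear": [0, 0, 0], "yaw": 0}
    - {"linear": [0, 0, 0], "yaw": 0}
    - {"linear": [0, 0, 0], "yaw": 0}
    - {"linear": [0, 0, 0], "yaw": 0}
  hand: 0.5

```text
time_s: 18.25
position: [0.5781, 0.2338, 0.0318]
tcp_rot: [2.304, 2.136, 0.0]
contact_force: [-1.2, 0.1, -0.6]
finger_gap: 0.0468
grip_force: 0.0
```

arm_command:
  steps:
    - {"linear": [0, 0, 3], "yaw": 0}
    - {"linear": [0, 0, 10], "yaw": 0}
    - {"linear": [0, 0, 25], "yaw": 0}
    - {"linear": [0, 0, 40], "yaw": 0}
    - {"linear": [0, 0, 40], "yaw": 0}
    - {"linear": [0, 0, 40], "yaw": 0}
    - {"linear": [0, -20, 40], "yaw": 0}
    - {"linear": [0, -30, 20], "yaw": 0}

```text
time_s: 19.05
position: [0.5791, 0.1848, 0.256]
tcp_rot: [2.298, 2.136, 0.012]
contact_force: [0.8, -0.6, -0.3]
finger_gap: 0.0471
grip_force: 0.0
```

arm_command:
  steps:
    - {"linear": [0, -35, 0], "yaw": 0}
    - {"linear": [0, -40, 0], "yaw": 0}
    - {"linear": [0, -40, 0], "yaw": 0}
    - {"linear": [0, -20, 0], "yaw": 0}
    - {"linear": [0, 0, 0], "yaw": 0}
    - {"linear": [0, 0, 0], "yaw": 0}
    - {"linear": [0, 0, 0], "yaw": 0}

```text
time_s: 19.75
position: [0.5781, 0.05, 0.2503]
tcp_rot: [2.302, 2.137, 0.001]
contact_force: [-0.6, 0.0, -0.1]
finger_gap: 0.0474
grip_force: 0.0
```

Run:
```python
from h import *; from rig import r,viewer
s,c=wrist(r,viewer,'w4'); print(s['time_s'],s['position'],s['contact_force'])
a=cv2.resize(c['pixels'][0:200,180:480],None,fx=1.33,fy=2,interpolation=2)
a=cv2.resize(c['pixels'][0:240,180:480],(400,320),interpolation=2)
b=cv2.resize(viewer.capture('scene')['pixels'][245:400,255:450],(400,320),interpolation=2)
cv2.imwrite('pics/fin.png',np.hstack([a,b]))
```

```text
19.75 [0.5781327  0.04997676 0.25034204] [-0.62940835  0.02422117 -0.13912119]
```

View pics/fin.png

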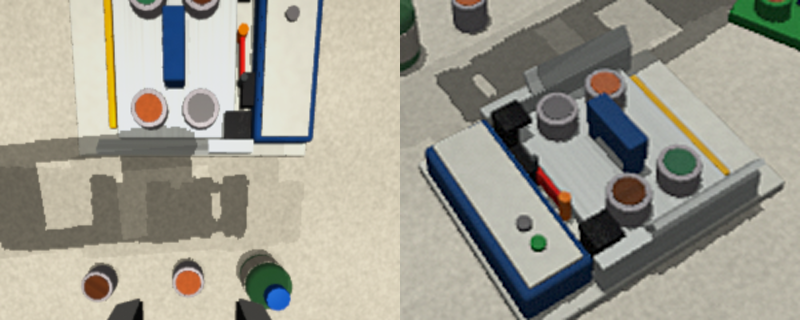

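The carrier lies flat behind the sill (sill at column 110 in the left panel). Its far edge is under the lips and holds the lever back at (243,60). The cups and bottle stand where they were.

```bash
python3 -c "
from rig import r
print(r.job_done())"
```

```text
the job is handed in; nothing more can be done
None
```

The carrier is loaded and handed in at about 20 s: it looks flat behind the yellow sill with the lever held back, the gripper is clear, and the cups and bottle look unmoved; no verdict was returned.

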